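# Load a vial rack into the autosampler under its probe bridge

### The arm

A 6-joint arm with a two-finger parallel gripper is mounted at the origin on the work surface. World frame = base frame: x ahead of the robot, y to its left, z up, the work surface at z = 0. Lengths are in m, angles in rad, forces in N, time in s.
With the tool pointing down it reaches from about 0.4 to 0.825 m from the base axis. Payload 7 kg.
Tool frame: the origin (TCP) lies midway between the tips of the shut fingers; the grasp point (between the pads) lies 19 mm behind it; z points along the fingers, y is the direction in which the jaws open and shut (so a half turn about z gives the same grasp; the last joint's range is limited). The gripper opens to 88 mm and grips with 3 to 60 N. Pads are 19 mm wide; open, the fingers measure 130 mm over their backs; the gripper's body (78 mm by 193 mm) begins 47 mm behind the grasp point.
Start: joints at [1.412, 0.359, 0.012, 0, -1.224, -0.288], TCP at [0.292, 0.609, 0.227] pointing down, gripper open.
Joint ranges: [-3.07, 3.07], [-1.43, 2.12], [-1.02, 1.25], [-3.03, 1.67], [-3.05, -0], [-3.03, 3.03]. Speed limits (rad/s): [2.39, 2.39, 3.01, 3.14, 3.14, 3.14].

### API

Orientations are given as a rotation vector (axis times angle).
In Python, from station import env gives the robot as it stands.
- The arm moves only by the tool servo_tool, never from a script. Its arguments are lists of equal length, an entry for each row: "hand": the finger opening in m, from 0 to 0.0876; "delta_pos": the shift along the tool's x, y, z in m, a list of three; "roll": the turn about the tool's z in rad. In form: {"hand": [hand, ...], "delta_pos": [[x, y, z], ...], "roll": [roll, ...]}. A call has 1 to 20 rows; each row is the pose to reach, as a shift and turn from the pose commanded when the call began, along the tool's axes at that moment; what a row does not reach only later rows make up. A row lasts 1/8 s, in which the tool goes at most 62.5 mm and 10.7 degrees, less where a joint would pass 70% of its speed; a pose out of reach is approached as far as the arm can. A call with a gripper value outside its range is refused whole. The fingers move at their own pace and stop on an object; "squeeze" is the grip in N (left out, the last holds). Time passes only in rows, so rows that repeat a pose let the fingers close. It gives the time, the measured TCP pose, the force and the opening at its end, in the units of the state.
- env.state(): the state, without advancing time (a new reading comes with each control period).
- env.get_image(name): name is "scene" or "top" or "wrist"; returns a dict with "color" (400x640x3 uint8, blue, green, red), "K" (3x3 intrinsics, pixels), "world_to_cam" (4x4, takes a point from world to camera coordinates); the wrist camera has in their place "mount" (4x4, takes a point from camera to tool coordinates, whose origin is the TCP and whose axes are the flange's). Camera axes: x right, y down, z forward; pixel columns grow to the right and rows downward; lengths in m; the calibration is good to about 2 mm. A picture is of the moment at which its call begins: read the wrist's pose just before it. There is no depth.
- env.job_done(): hands the job in, once; it reports no verdict.
The state is a dict: "t": time; "joints": joint angles; "dq": joint speeds; "tau": joint torques, N m; "tcp_pos": TCP position; "tool_rot": TCP orientation; "force": force on the tool from outside, world axes, zero at the start; "moment": the same for the moment, N m; "gripper_width": finger opening in m.
Only numpy, scipy, OpenCV 4.12 (cv2) and the standard library are available. Lean on these libraries where they do the work, as an engineer would, in place of code of your own. Each camera call takes 0.05 s, during which the arm holds its last target. There are 200 camera calls.

### The job

Load the rack of blue-capped vials into the empty lane of the autosampler: slide it in on the deck, pull tab outwards, beneath the probe bridge until it is fully home against the back stop. Keep it upright, and do not bump the bridge or disturb the amber rack already loaded or the teal rack on the bench.

Things in the scene. Friction and masses are not known exactly. Their poses are not given: they have to be found in the camera images.
- rack_blue_center (a point): Rack to load: white, seven pairs of BLUE-capped vials fixed in it. This point: middle of its 180 (x) x 48 (y) box, 37.5 mm over its underside (lying level, z=37.5 mm on the bench). Flat sides to grip, 56 high; caps reach 75. Its +x end goes in first; the blue pull tab is on the -x end: 22 long, 14 wide, 45 high, its end face 111 mm from the middle. 0.25 to 0.5 kg, centre of mass near the middle.
- sampler: White autosampler, fixed. Origin: on the bench, under its deck; +x: direction in which racks slide in, z up. Dark deck 35 mm over the bench, from x=-120 to the rear housing. Two lanes along x, centre lines y=+55 (EMPTY, the one to load) and y=-45 mm (amber rack). Side walls at y=+/-139, 20 thick, top at 93 over the bench, rail on it to 102, x from -65 to 165.
- lane_home (a point): Point on the deck surface of the empty lane under the middle of a rack fully home (sampler x=50, y=55, z=35 mm); axes as the sampler's. The black back stop's face is 90 mm further along +x, 40 high. A rack's tab end face is then 111 mm behind this point, with nothing beyond it but the deck's front edge 170 mm behind this point.
- lane_mouth (a point): Point on the deck surface at the mouth of the empty lane, 165 mm before lane_home; axes as the sampler's. Aluminium guides 16 mm high on either side: 80 mm apart here, closing to 52 mm (rack 48) at 50 mm further in, then parallel to the stop.
- bridge: Probe bridge of the sampler: aluminium beam across both lanes, fixed, not to be bumped; origin and axes are the sampler's. Beam from x=60 to 100 mm (legs x=52 to 108 on the side walls), underside 90 mm over the deck (15 over the vial caps), top 170 mm over the bench; white probe carriage on it at y=-108, to 228 mm over the bench.
- rack_amber_center (a point): Identical rack with AMBER caps and tab, already loaded in the other lane (y=-45 mm); same point as for the blue rack. Not to be moved.
- rack_teal_center (a point): Identical rack with TEAL-green caps and tab, standing on the bench beside the blue one (they may have changed places); same point as for the blue rack. Not to be moved.
Things that resemble listed ones, but are neither listed nor needed, are in the scene too. What is shaped like the part that bears rack_blue_center but brown or red is not meant.

How it is judged:
By the outcome, as a careful person would: the job done as asked, in the order asked, and still so for the second after the job is handed in, with the robot touching nothing.
It also fails if it takes over 64 s, if anything falls off the work surface, if the arm or the gripper's body presses on something with over 40 N, if the wrist force passes 120 N, or if a joint passes its speed limit or range.

## Working session

There is one attempt and no reset: what is moved stays moved. The work goes in short steps, Python scripts to look and compute and a tool call to move; the robot and the scene stay as the last step left them, time stands still between calls to the robot, and variables do not carry over. Pictures are saved under pics/ and viewed, about 8 in all and at most 12, crops included, and the job is handed in when it is done.

Besides the shell and the picture viewer there is one more tool, called after "Call:" as name([rows], argument=value, ...), one row to a line, values as JSON. servo_tool: Moves the arm, as the interface text tells. Its arguments: {"type":"object","properties":{"hand":{"type":"array","items":{"type":"number"}},"delta_pos":{"type":"array","items":{"type":"array","items":{"type":"number"}}},"roll":{"type":"array","items":{"type":"number"}},"squeeze":{"type":"number"}},"required":["hand","delta_pos","roll"]}

```bash
ls; mkdir -p pics; python3 - <<'E'
from station import env
import cv2,pickle
s=env.state();print({k:s[k] for k in('t','tcp_pos','tool_rot','force','gripper_width')})
d={}
for n in('scene','top'):
    d[n]=env.get_image(n);cv2.imwrite(f'pics/{n}0.png',d[n]['color'])
    print(n,d[n]['K'],d[n]['world_to_cam'])
pickle.dump(d,open('d0.pkl','wb'))
E
```

```text
pics
{'t': 0.0, 'tcp_pos': array([0.29144802, 0.60827608, 0.2256124 ]), 'tool_rot': array([ 3.06186402e+00, -6.95760832e-01, -3.74922670e-04]), 'force': array([-0.16568421, -0.09636578, -0.139465  ]), 'gripper_width': 0.08780975758609849}
scene [[506.60638972   0.         316.68490629]
 [  0.         506.60638972 199.75465673]
 [  0.           0.           1.        ]] [[ 0.33557742  0.94188975 -0.01521529 -0.17119317]
 [ 0.74053371 -0.27375235 -0.61373405 -0.37837678]
 [-0.58223503  0.19468785 -0.78936621  1.64338369]
 [ 0.          0.          0.          1.        ]]
top [[468.46819777   0.         320.55931002]
 [  0.         468.46819777 199.98969907]
 [  0.           0.           1.        ]] [[-0.00874322 -0.99989997  0.01111798 -0.02263546]
 [-0.98490315  0.00668874 -0.17297702  0.5568508 ]
 [ 0.17288535 -0.01246251 -0.98486311  0.92323427]
 [ 0.          0.          0.          1.        ]]
```

View pics/top0.png

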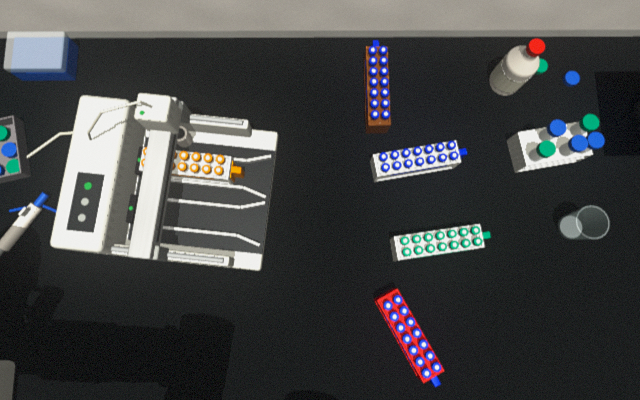

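View pics/scene0.png

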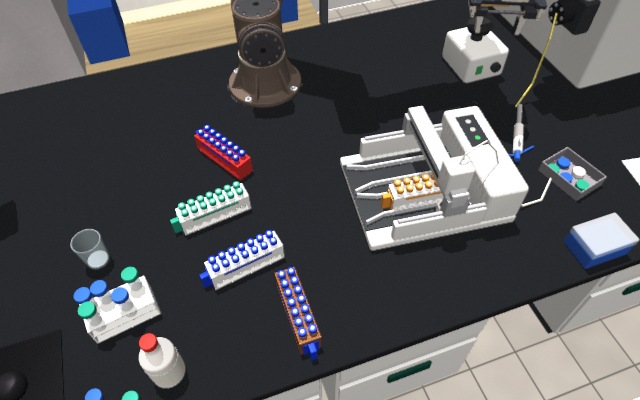

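Top view: the target candidates are the white rack with blue caps (417,158), the red rack (410,335), the brown rack (377,85), the teal-capped rack (440,242) and the loose vial holder (560,140). By the description I choose the white one at (417,158), with its tab at (463,152). The sampler is at (165,185), with its mouth to the right and the empty lane at about (215,218).

```bash
cat > h.py <<'E'
import numpy as np,cv2
def ray(im,uv,z):
    W=im['world_to_cam'];R,t=W[:3,:3],W[:3,3]
    uv=np.atleast_2d(uv).astype(float)
    d=np.c_[uv,np.ones(len(uv))]@np.linalg.inv(im['K']).T@R
    c=-R.T@t
    return c+d*((z-c[2])/d[:,2])[:,None]
def proj(im,P):
    P=np.atleast_2d(P);c=P@im['world_to_cam'][:3,:3].T+im['world_to_cam'][:3,3]
    q=c@im['K'].T;return q[:,:2]/q[:,2:]
E
python3 - <<'E'
import pickle,cv2,numpy as np
from h import *
d=pickle.load(open('d0.pkl','rb'))
t=d['top'];s=d['scene']
def blobs(im,box,lo,hi):
    x0,y0,x1,y1=box
    h=cv2.cvtColor(im['color'],cv2.COLOR_BGR2HSV)[y0:y1,x0:x1]
    m=cv2.inRange(h,lo,hi);p=cv2.findNonZero(m)[:,0]+[x0,y0]
    return p
for n,im,box in(('top',t,(365,132,475,185)),('scene',s,(195,225,290,292))):
    p=blobs(im,box,(110,120,60),(130,255,255))
    r=cv2.minAreaRect(p.astype(np.float32));print(n,len(p),r, cv2.boxPoints(r).round(1).tolist())
top=cv2.resize(t['color'][80:285,40:290],None,fx=3.2,fy=2.9*3.2/2.9)[:600]
cv2.imwrite('pics/topS.png',cv2.resize(t['color'][85:280,90:290],None,fx=3,fy=3,interpolation=cv2.INTER_CUBIC))
a=cv2.resize(t['color'][130:185,360:480],None,fx=5,fy=5,interpolation=cv2.INTER_CUBIC)
b=cv2.resize(s['color'][225:290,195:315],None,fx=5,fy=5,interpolation=cv2.INTER_CUBIC)
cv2.imwrite('pics/rack.png',np.vstack([a,b]))
E
```

```text
top 694 ((423.0418395996094, 154.23828125), (20.21753692626953, 87.7130126953125), 80.04937744140625) [[378.1000061035156, 151.89999389648438], [464.5, 136.6999969482422], [468.0, 156.60000610351562], [381.6000061035156, 171.8000030517578]]
scene 914 ((245.0450439453125, 274.1004943847656), (63.52952575683594, 86.02760314941406), 65.85445404052734) [[192.8000030517578, 262.70001220703125], [271.29998779296875, 227.5], [297.29998779296875, 285.5], [218.8000030517578, 320.70001220703125]]
```

View pics/topS.png

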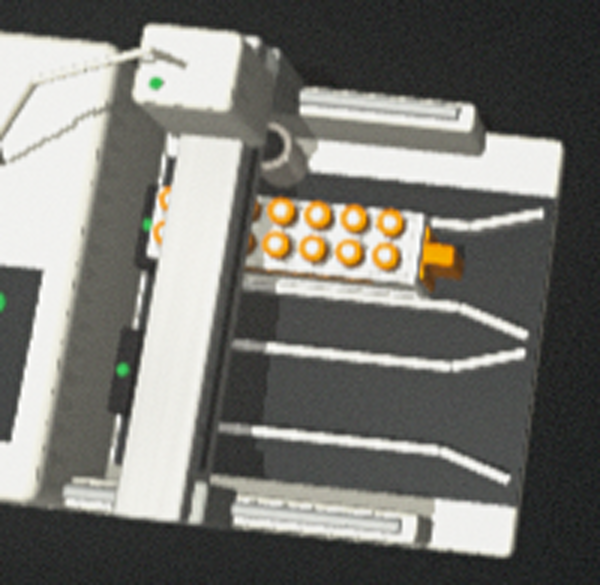

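View pics/rack.png

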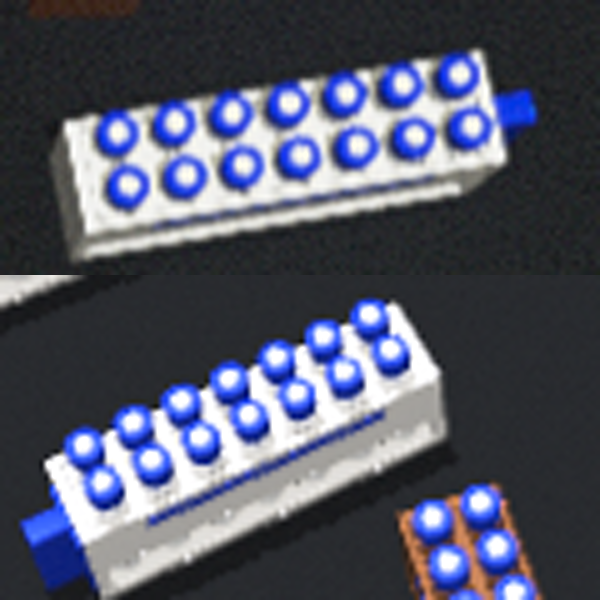

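Confirmed in the crop: a white rack with 14 blue caps, and the blue tab on its right (−y) end. The sampler crop shows the guide tips and knees clearly, so I'll cast those onto z = 51 mm and fit.

```bash
python3 - <<'E'
import pickle,cv2,numpy as np
from h import *
d=pickle.load(open('d0.pkl','rb'));t=d['top'];s=d['scene']
c=np.array([(68,122),(482,50),(505,163),(90,235)])/5+[360,130]
P=ray(t,c,.056);print('rack top corners',P.round(4).tolist())
print('sides',[np.linalg.norm(P[i]-P[(i+1)%4]).round(4) for i in range(4)])
print('centre',P.mean(0).round(4),'deg',np.degrees(np.arctan2(*((P[0]-P[1]+P[3]-P[2])[[1,0]]))))
# from caps, both views
cs=np.array([(118,134),(174,123),(231,113),(288,103),(344,93),(401,84),(458,74),(127,186),(185,177),(242,167),(300,157),(356,147),(413,137),(470,127)])/5+[360,130]
C=ray(t,cs,.072);print('caps top',C.mean(0).round(4))
cs2=np.array([(84,447),(133,426),(181,405),(230,382),(277,361),(323,340),(370,317),(103,488),(152,464),(200,441),(250,419),(297,398),(345,376),(391,354)],float)
cs2[:,1]-=275;cs2=cs2/5+[195,225]
C2=ray(s,cs2,.072);print('caps scene',C2.mean(0).round(4))
v=C2[6]-C2[0]+C2[13]-C2[7];print('deg scene',np.degrees(np.arctan2(v[1],v[0])))
v=C[0]-C[6]+C[7]-C[13];print('deg top',np.degrees(np.arctan2(v[1],v[0])))
g=np.array([(524,351),(452,367),(508,480),(440,450),(543,212),(470,228),(525,335),(462,305)])/3+[90,85]
y=3
m=np.array([(-115,15-y),(-65,29-y),(-115,95+y),(-65,81+y),(-115,-85-y),(-65,-71-y),(-115,-5+y),(-65,-19+y)])/1e3
Wp=ray(t,g,.051)[:,:2]
mc,wc=m.mean(0),Wp.mean(0);U,S,Vt=np.linalg.svd((Wp-wc).T@(m-mc));R=U@np.diag([1,np.linalg.det(U@Vt)])@Vt
T=wc-R@mc;print('sampler',T.round(4),np.degrees(np.arctan2(R[1,0],R[0,0])));print('res',(Wp-(m@R.T+T)).round(4).tolist())
e=ray(t,np.array([(562,140),(512,555)])/3+[90,85],.035)[:,:2];print('edge in sampler',((e-T)@R).round(4))
print('world home',R@[.05,.055]+T,'mouth',R@[-.115,.055]+T)
# scene prediction of knees/stop for check
for q in m: print(proj(s,np.r_[R@q+T,.051])[0].round(1),end=' ')
E=np.pi
from scipy.spatial.transform import Rotation as Q
from station import env
st=env.state();M=Q.from_rotvec(st['tool_rot']).as_matrix();print(M.round(4))
E
```

```text
rack top corners [[0.6517, -0.139, 0.056], [0.6821, -0.3151, 0.056], [0.6329, -0.3218, 0.056], [0.6031, -0.1467, 0.056]]
sides [np.float64(0.1787), np.float64(0.0497), np.float64(0.1776), np.float64(0.0492)]
centre [ 0.6425 -0.2306  0.056 ] deg 99.73469434737005
caps top [ 0.6433 -0.23    0.072 ]
caps scene [ 0.6435 -0.227   0.072 ]
deg scene 99.51311160779849
deg top 99.7757402530736
sampler [0.5758 0.2004] 83.48340427578022
res [[0.002, 0.001], [-0.0006, -0.001], [-0.0012, 0.001], [-0.0001, -0.0007], [0.0013, 0.0002], [-0.0017, -0.0002], [-0.0008, 0.002], [0.0011, -0.0023]]
edge in sampler [[-0.1196 -0.148 ]
 [-0.1213  0.1487]]
world home [0.52686585 0.25636691] mouth [0.50813984 0.09243297]
[353.9 189.7] [371.  182.1] [345.1 165.4] [364.7 165.8] [364.9 220.6] [382.7 212.2] [355.3 193.9] [375.8 194.4] [[ 9.018e-01 -4.322e-01 -5.000e-04]
 [-4.322e-01 -9.018e-01 -1.400e-03]
 [ 2.000e-04  1.500e-03 -1.000e+00]]
```

```bash
cat >> h.py <<'E'
from scipy.spatial.transform import Rotation as Q
RACK=np.array([.643,-.2295]);RY=99.65
S0=np.array([.5758,.2004]);SY=83.5
def sw(x,y,z,S0=S0,SY=SY):
    a=np.radians(SY);return np.array([S0[0]+np.cos(a)*x-np.sin(a)*y,S0[1]+np.sin(a)*x+np.cos(a)*y,z])
def need(st,target,rackyaw):
    "delta in tool axes from measured pose, and roll, so tool x = rack -x"
    M=Q.from_rotvec(st['tool_rot']).as_matrix()
    yaw=np.degrees(np.arctan2(M[1,0],M[0,0]));dy=(rackyaw-180-yaw+180)%360-180
    return (M.T@(np.asarray(target)-st['tcp_pos'])).round(4),round(-np.radians(dy),4)
E
python3 - <<'E'
from station import env
from h import *
st=env.state();print(need(st,[*RACK,.30],RY),need(st,[.30,.608,.30],RY))
E
```

```text
(array([ 0.6791,  0.6037, -0.0733]), np.float64(0.9554)) (array([ 0.0078, -0.0033, -0.0743]), np.float64(0.9554))
```

Call:
servo_tool([
  [0,0,-0.04],
  [0,0,-0.073],
  [0.04,0.036,-0.073],
  [0.08,0.071,-0.073],
  [0.12,0.107,-0.073],
  [0.16,0.142,-0.073],
  [0.2,0.178,-0.073],
  [0.24,0.213,-0.073],
  [0.28,0.249,-0.073],
  [0.32,0.284,-0.073],
  [0.36,0.32,-0.073],
  [0.4,0.356,-0.073],
  [0.44,0.391,-0.073],
  [0.48,0.427,-0.073],
  [0.52,0.462,-0.073],
  [0.56,0.498,-0.073],
  [0.6,0.533,-0.073],
  [0.64,0.569,-0.073],
  [0.679,0.604,-0.073],
  [0.679,0.604,-0.073],
], hand=[0.0876,0.0876,0.0876,0.0876,0.0876,0.0876,0.0876,0.0876,0.0876,0.0876,0.0876,0.0876,0.0876,0.0876,0.0876,0.0876,0.0876,0.0876,0.0876,0.0876], roll=[0,0,0.06,0.12,0.18,0.24,0.3,0.36,0.42,0.48,0.54,0.6,0.66,0.72,0.78,0.84,0.9,0.955,0.955,0.955])

```text
t: 2.6
tcp_pos: [0.6432, -0.2325, 0.2972]
tool_rot: [2.396, -2.029, -0.004]
force: [0.4, 0.3, 0.1]
gripper_width: 0.0874
```

```bash
python3 - <<'E'
from station import env
from h import *
st=env.state();print(st['t'],st['tcp_pos'],st['joints'].round(3),need(st,[*RACK,.13],RY))
w=env.get_image('wrist');cv2.imwrite('pics/w1.png',w['color']);print(w['K'],w['mount'])
M=Q.from_rotvec(st['tool_rot']).as_matrix();T=np.eye(4);T[:3,:3]=M;T[:3,3]=st['tcp_pos']
im={'K':w['K'],'world_to_cam':np.linalg.inv(T@w['mount']),'color':w['color']}
h=cv2.cvtColor(w['color'],cv2.COLOR_BGR2HSV);m=cv2.inRange(h,(110,120,60),(130,255,255))
a=np.radians(RY);u=np.array([np.cos(a),np.sin(a)]);v=np.array([-u[1],u[0]])
for i,j in((-.09,-.024),(-.09,.024),(.09,.024),(.09,-.024)): print(proj(im,[*(RACK+i*u+j*v),.056]).round(1))
E
```

```text
2.6 [ 0.64318597 -0.23252346  0.29721442] [-0.063  0.344  0.149  0.    -1.379  0.228] (array([-0.0029, -0.0008,  0.1672]), np.float64(-0.0032))
[[278.79255273   0.         324.19210785]
 [  0.         278.79255273 201.7927218 ]
 [  0.           0.           1.        ]] [[-8.84175536e-05 -9.55363494e-01 -2.95432879e-01  8.03741728e-02]
 [ 9.99999603e-01  1.77358782e-04 -8.72819656e-04  4.86163966e-04]
 [ 8.86257652e-04 -2.95432839e-01  9.55363100e-01 -1.57535793e-01]
 [ 0.00000000e+00  0.00000000e+00  0.00000000e+00  1.00000000e+00]]
[[305.4 110.4]]
[[340.8 110.3]]
[[339.1 232.5]]
[[308.1 232.6]]
```

View pics/w1.png

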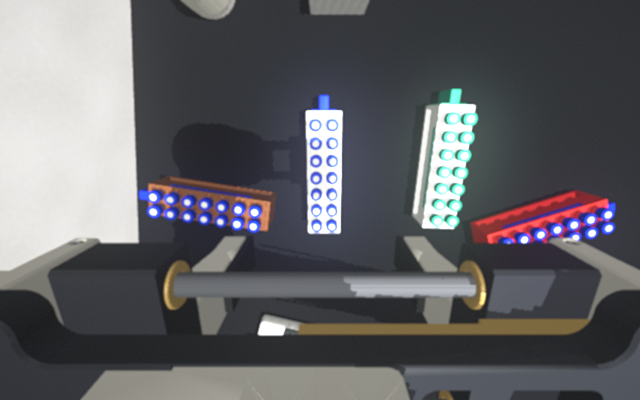

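The rack outline in the wrist view, (305–341, 110–232) px, matches my prediction within about 1 px. The teal rack is clear on the right and the brown one on the left. Descending.

Call:
servo_tool([
  [-0.003,-0.001,0.05],
  [-0.003,-0.001,0.1],
  [-0.003,-0.001,0.14],
  [-0.003,-0.001,0.17],
  [-0.003,-0.001,0.2],
  [-0.003,-0.001,0.22],
  [-0.003,-0.001,0.235],
  [-0.003,-0.001,0.24],
  [-0.003,-0.001,0.24],
], hand=[0.0876,0.0876,0.0876,0.0876,0.0876,0.0876,0.0876,0.0876,0.0876], roll=[0,0,0,0,0,0,0,0,0])

```text
t: 3.78
tcp_pos: [0.6437, -0.226, 0.0599]
tool_rot: [-2.401, 2.025, -0.0]
force: [0.4, 0.4, 0.5]
gripper_width: 0.088
```

```bash
python3 - <<'E'
from station import env
from h import *
st=env.state();print(st['t'],st['tcp_pos'],st['force'],need(st,[*RACK,.023],RY))
E
```

```text
3.775 [ 0.64371632 -0.22603609  0.05987874] [0.40864162 0.43414643 0.46735793] (array([0.0033, 0.0013, 0.0369]), np.float64(0.001))
```

Call:
servo_tool([
  [0.001,0.001,0.015],
  [0.001,0.001,0.028],
  [0.001,0.001,0.037],
  [0.001,0.001,0.037],
  [0.001,0.001,0.037],
  [0.001,0.001,0.037],
  [0.001,0.001,0.037],
  [0.001,0.001,0.037],
  [0.001,0.001,0.037],
  [0.001,0.001,0.037],
  [0.001,0.001,0.037],
  [0.001,0.001,0.037],
], hand=[0.0876,0.0876,0.0876,0.0876,0.04,0.04,0.04,0.04,0.04,0.04,0.04,0.04], roll=[0,0,0,0,0,0,0,0,0,0,0,0], squeeze=40)

```text
t: 5.28
tcp_pos: [0.6427, -0.2274, 0.0228]
tool_rot: [2.401, -2.026, 0.0]
force: [-2.4, 1.5, 2.6]
gripper_width: 0.0479
```

```bash
python3 - <<'E'
from station import env
from h import *
st=env.state();print(st['t'],st['tcp_pos'],st['force'],st['gripper_width'],need(st,[*RACK,.15],RY))
E
```

```text
5.275 [ 0.6426711  -0.22743655  0.0227608 ] [-2.43098913  1.47430672  2.62681422] 0.04792719192612193 (array([ 0.0021,  0.    , -0.1272]), np.float64(0.0006))
```

Call:
servo_tool([
  [0,0,-0.01],
  [0,0,-0.03],
  [0,0,-0.07],
  [0,0,-0.11],
  [0,0,-0.127],
  [0,0,-0.127],
], hand=[0.04,0.04,0.04,0.04,0.04,0.04], roll=[0,0,0,0,0,0], squeeze=40)

```text
t: 6.02
tcp_pos: [0.6431, -0.2273, 0.1502]
tool_rot: [-2.4, 2.025, -0.002]
force: [-0.2, -0.4, -5.4]
gripper_width: 0.048
```

```bash
python3 - <<'E'
from station import env
from h import *
st=env.state();print(st['t'],st['tcp_pos'],st['force'],st['moment'],st['gripper_width'],need(st,sw(-.22,.055,.15),SY))
E
```

```text
6.025 [ 0.64306786 -0.22728399  0.15021387] [-0.16560808 -0.42777407 -5.3600274 ] [ 0.07563573 -0.00329295 -0.01688509] 0.04796282729606785 (array([-0.2369,  0.1085,  0.    ]), np.float64(0.2823))
```

Call:
servo_tool([
  [-0.02,0.009,0],
  [-0.05,0.023,0],
  [-0.08,0.037,0],
  [-0.11,0.05,0],
  [-0.14,0.064,0],
  [-0.17,0.078,0],
  [-0.2,0.092,0],
  [-0.225,0.103,0],
  [-0.237,0.1085,0],
  [-0.237,0.1085,0],
  [-0.237,0.1085,0],
], hand=[0.04,0.04,0.04,0.04,0.04,0.04,0.04,0.04,0.04,0.04,0.04], roll=[0.03,0.07,0.11,0.15,0.19,0.23,0.26,0.28,0.282,0.282,0.282])

```text
t: 7.4
tcp_pos: [0.496, -0.0124, 0.1491]
tool_rot: [2.092, -2.343, -0.0]
force: [0.4, 0.3, -4.6]
gripper_width: 0.048
```

```bash
python3 - <<'E'
from station import env
from h import *
st=env.state();print(st['t'],st['tcp_pos'],st['force'],st['gripper_width'],need(st,sw(-.22,.055,.062),SY))
t=env.get_image('top');s=env.get_image('scene')
cv2.imwrite('pics/t2.png',t['color']);cv2.imwrite('pics/s2.png',s['color'])
cv2.imwrite('pics/two.png',np.vstack([cv2.resize(t['color'][130:290,170:430],(520,320),interpolation=cv2.INTER_CUBIC),cv2.resize(s['color'][120:260,170:430],(520,280),interpolation=cv2.INTER_CUBIC)]))
E
```

```text
7.4 [ 0.49603182 -0.01236203  0.14907148] [ 0.37979204  0.25425577 -4.61479985] 0.04803600028937676 (array([-0.0005, -0.0002,  0.0871]), np.float64(0.0006))
```

View pics/two.png

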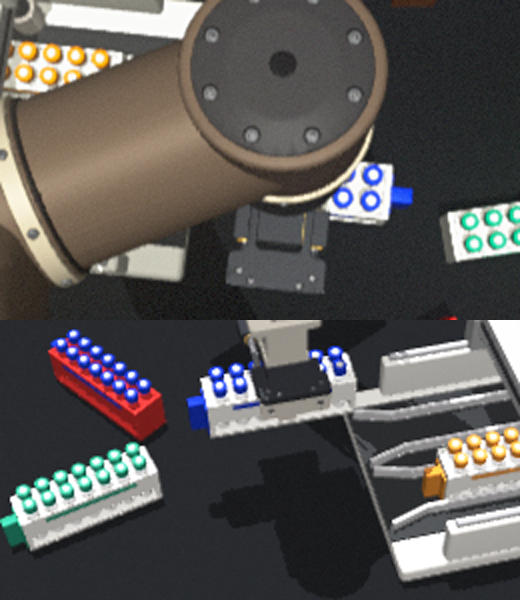

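The rack hangs level in the gripper, tab outward, in front of the lane mouth, with the teal rack untouched. I'll measure its caps in sampler axes.

```bash
cat >> h.py <<'E'
def caps(im,z,box,S0=S0,SY=SY,lo=(108,110,50),hi=(130,255,255)):
    "cap blob centres in sampler axes (mm): hull-filled blue contours"
    x0,y0,x1,y1=box;m=cv2.inRange(cv2.cvtColor(im['color'],cv2.COLOR_BGR2HSV),lo,hi)[y0:y1,x0:x1]
    m=cv2.resize(m,None,fx=4,fy=4,interpolation=cv2.INTER_CUBIC);m=(m>127).astype(np.uint8)
    a=np.radians(SY);R=np.array([[np.cos(a),-np.sin(a)],[np.sin(a),np.cos(a)]])
    for c in cv2.findContours(m,cv2.RETR_EXTERNAL,cv2.CHAIN_APPROX_NONE)[0]:
        if cv2.contourArea(c)<150: continue
        (u,v),r=cv2.minEnclosingCircle(c);p=np.array([u,v])/4-.375+[x0,y0]
        print(p.round(1),round(r/4,1),((ray(im,p,z)[0,:2]-S0)@R*1e3).round(1))
E
python3 - <<'E'
from station import env
from h import *
import pickle
d=pickle.load(open('d0.pkl','rb'))
st=env.state();z=st['tcp_pos'][2]-.0228+.072
t=env.get_image('top');s=env.get_image('scene')
print('top');caps(t,z,(320,200,385,245));print('scene');caps(s,z,(262,125,350,185))
# teal & amber references for the systematic offset of the scene view: amber should be y=-45+-w
print('amber top');caps(d['top'],.107,(170,145,250,185),lo=(8,150,120),hi=(22,255,255))
print('amber scene');caps(d['scene'],.107,(375,165,450,215),lo=(8,150,120),hi=(22,255,255))
E
```

```text
top
[355.  229.5] 5.4 [-293.9   64.9]
[341.  228.2] 5.6 [-269.6   65.1]
[369.5 225.5] 9.3 [-318.3   55.3]
[356.2 216.9] 5.6 [-294.1   42.8]
scene
[293. 163.] 6.5 [-267.3    7.7]
[272.  165.5] 12.1 [-315.4   11.8]
[278.1 150.4] 8.1 [-293.3   55. ]
[288.  148.5] 8.2 [-269.6   55.4]
[329. 140.] 7.1 [-169.5   59.2]
[337.6 139.8] 8.0 [-149.6   55. ]
amber top
[218.2 170.1] 4.7 [-22.2 -34.4]
[205.9 168.9] 4.7 [  2.2 -34.2]
[193.9 167.5] 4.5 [ 26.  -34.4]
[181.5 166.5] 4.9 [ 50.4 -33.8]
[232.3 169.2] 9.5 [-49.5 -39.2]
[220.  158.5] 5.0 [-22.4 -58. ]
[207.5 157.4] 5.0 [  2.4 -57.6]
[196. 156.] 4.9 [ 25.3 -58. ]
[183.7 154.8] 5.2 [ 49.8 -57.8]
amber scene
[386.1 202. ] 8.5 [-65.4 -85.5]
[399.9 190.4] 3.6 [-22.3 -59.6]
[409.5 188.5] 3.3 [  2.2 -59.6]
[418.8 186.6] 3.6 [ 26.2 -59.2]
[428.3 185.5] 3.1 [ 49.6 -61.5]
[397.2 183.1] 4.4 [-21.1 -36.3]
[406.4 181.4] 4.1 [  2.3 -36.3]
[415.5 179.4] 4.3 [ 26.1 -35.9]
[425.5 177.5] 4.2 [ 52.1 -35.9]
```

Call:
servo_tool([
  [0,0,0.02],
  [0,0,0.045],
  [0,0,0.07],
  [0,0,0.082],
  [0,0,0.086],
  [0,0,0.086],
  [-0.01,0,0.086],
  [-0.02,0,0.086],
  [-0.03,0,0.086],
  [-0.04,0,0.086],
  [-0.05,0,0.086],
  [-0.05,0,0.086],
], hand=[0.04,0.04,0.04,0.04,0.04,0.04,0.04,0.04,0.04,0.04,0.04,0.04], roll=[0,0,0,0,0,0,0,0,0,0,0,0])

```text
t: 9.1
tcp_pos: [0.5017, 0.0385, 0.0636]
tool_rot: [-2.094, 2.342, -0.0]
force: [-0.1, 0.5, -4.6]
gripper_width: 0.0475
```

```bash
python3 - <<'E'
from station import env
from h import *
st=env.state();print(st['t'],st['tcp_pos'],st['force'],st['gripper_width'],need(st,sw(-.08,.055,.0588),SY))
t=env.get_image('top');s=env.get_image('scene');z=st['tcp_pos'][2]-.0228+.072
caps(t,z,(280,180,370,260));caps(s,z,(262,125,360,195))
cv2.imwrite('pics/two2.png',np.vstack([cv2.resize(t['color'][130:290,170:430],(520,320),interpolation=cv2.INTER_CUBIC),cv2.resize(s['color'][120:260,220:480],(520,280),interpolation=cv2.INTER_CUBIC)]))
E
```

```text
9.1 [0.50172551 0.03846509 0.06357525] [-0.1390855   0.48965769 -4.61716106] 0.04753487077847661 (array([-0.0893, -0.0004,  0.0048]), np.float64(0.0016))
[325. 232.] 4.9 [-243.5   65.5]
[312.  230.8] 4.8 [-218.5   65.8]
[336.3 229.2] 9.5 [-264.5   57.7]
[325.9 220.5] 5.0 [-242.9   43.2]
[312.8 218.8] 5.2 [-217.5   42.6]
[315.5 181.5] 7.1 [-214.9   11.7]
[293.9 184.1] 10.5 [-267.8   16.2]
[301.5 170. ] 7.8 [-240.4   56.4]
[309.7 168.9] 7.8 [-219.9   55. ]
[317.  163.5] 3.9 [-198.    68.3]
[348. 161.] 7.1 [-120.2   57.8]
[357.1 160. ] 7.7 [-96.9  55.5]
```

View pics/two2.png

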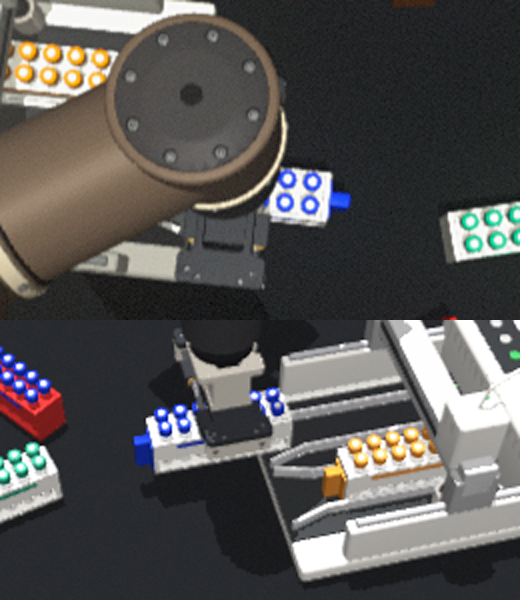

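The rack is level with its nose over the mouth (about 430,415 in the crop), centred within about 0.5 mm. Lowering to skim the deck and easing past the funnel.

Call:
servo_tool([
  [0,0,0.002],
  [0,0,0.0035],
  [-0.006,0,0.0035],
  [-0.012,0,0.0035],
  [-0.018,0,0.0035],
  [-0.024,0,0.0035],
  [-0.03,0,0.0035],
  [-0.036,0,0.0035],
  [-0.036,0,0.0035],
], hand=[0.04,0.04,0.04,0.04,0.04,0.04,0.04,0.04,0.04], roll=[0,0,0,0,0,0,0,0,0])

```text
t: 10.32
tcp_pos: [0.5057, 0.0739, 0.0601]
tool_rot: [-2.093, 2.343, -0.0]
force: [0.2, -0.7, -4.6]
gripper_width: 0.0476
```

```bash
python3 - <<'E'
from station import env
from h import *
st=env.state();print(st['t'],st['tcp_pos'],st['force'],st['moment'],st['gripper_width'],need(st,sw(-.05,.055,.0588),SY))
E
```

```text
10.325 [0.50571285 0.07391961 0.06010066] [ 0.2151485  -0.66528276 -4.64054677] [ 0.08075646 -0.06278194 -0.05139123] 0.04761803571358035 (array([-0.0836, -0.0004,  0.0013]), np.float64(0.0011))
```

Call:
servo_tool([
  [-0.008,0,0],
  [-0.016,0,0],
  [-0.024,0,0],
  [-0.032,0,0],
  [-0.04,0,0],
  [-0.048,0,0],
  [-0.056,0,0],
  [-0.064,0,0],
  [-0.072,0,0],
  [-0.078,0,0],
  [-0.078,0,0.001],
  [-0.078,0,0.002],
], hand=[0.04,0.04,0.04,0.04,0.04,0.04,0.04,0.04,0.04,0.04,0.04,0.04], roll=[0,0,0,0,0,0,0,0,0,0,0,0])

```text
t: 11.82
tcp_pos: [0.5142, 0.1507, 0.0579]
tool_rot: [2.092, -2.343, -0.0]
force: [-0.0, -1.3, -4.5]
gripper_width: 0.0478
```

```bash
python3 - <<'E'
from station import env
from h import *
st=env.state();print(st['t'],st['tcp_pos'],st['force'],st['moment'],st['gripper_width'],need(st,sw(-.05,.055,.0588),SY),need(st,sw(-.22,.055,.0588),SY))
t=env.get_image('top');s=env.get_image('scene');z=st['tcp_pos'][2]-.0228+.072
caps(t,z,(200,180,370,260))
cv2.imwrite('pics/two3.png',np.vstack([cv2.resize(t['color'][130:290,170:430],(520,320),interpolation=cv2.INTER_CUBIC),cv2.resize(s['color'][100:240,280:540],(520,280),interpolation=cv2.INTER_CUBIC)]))
E
```

```text
11.825 [0.51418572 0.15074205 0.05788065] [-0.01392318 -1.25760562 -4.47892779] [ 0.08979758 -0.07725022  0.00910125] 0.04777935756485008 (array([-0.0063, -0.0006, -0.0009]), np.float64(0.0004)) (array([ 0.1637, -0.0005, -0.0009]), np.float64(0.0004))
[266.2 226.5] 4.9 [-129.7   66.3]
[253.8 225.2] 4.8 [-105.7   66.3]
[242.5 224. ] 4.4 [-83.8  66.3]
[280.  224.6] 10.0 [-155.8   59.8]
[267.6 214.6] 5.0 [-129.5   43.1]
[255.6 213.4] 5.0 [-106.2   43.2]
[244.  212.5] 4.0 [-83.7  43.8]
```

View pics/two3.png

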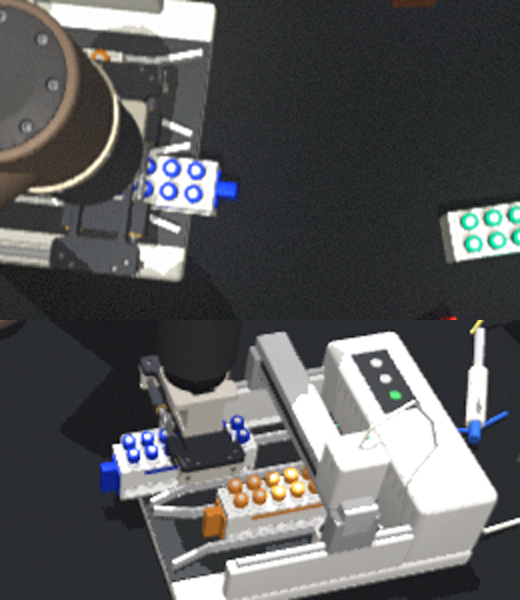

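Call:
servo_tool([
  [0,0,0.001],
  [0,0,0.0015],
  [0,0,0.0015],
], hand=[0.04,0.04,0.04], roll=[0,0,0])

```text
t: 12.3
tcp_pos: [0.5143, 0.1507, 0.0577]
tool_rot: [-2.092, 2.343, -0.0]
force: [-4.7, -0.9, 8.4]
gripper_width: 0.048
```

Contact with the deck is felt: Fz went from −4.6 to +8.4 N. Releasing, then going up, back behind the tab, closing the fingers and coming down.

Call:
servo_tool([
  [0,0,0],
  [0,0,0],
  [0,0,0],
  [0,0,-0.01],
  [0,0,-0.04],
  [0,0,-0.08],
  [0,0,-0.1],
  [0.03,0,-0.1],
  [0.07,0,-0.1],
  [0.11,0,-0.1],
  [0.14,0,-0.1],
  [0.14,0,-0.08],
  [0.14,0,-0.05],
  [0.14,0,-0.02],
  [0.14,0,0],
  [0.14,0,0],
], hand=[0.055,0.065,0.072,0.072,0.072,0.072,0.072,0.072,0.03,0.0,0.0,0.0,0.0,0.0,0.0,0.0], roll=[0,0,0,0,0,0,0,0,0,0,0,0,0,0,0,0])

```text
t: 14.3
tcp_pos: [0.4978, 0.0115, 0.0559]
tool_rot: [2.091, -2.342, -0.001]
force: [0.5, -0.3, 0.3]
gripper_width: 0.0012
```

```bash
python3 - <<'E'
from station import env
from h import *
st=env.state();print(st['t'],st['tcp_pos'],st['force'],st['gripper_width'],need(st,sw(-.175,.0555,.055),SY),need(st,sw(-.072,.0555,.055),SY))
t=env.get_image('top');z=.107
caps(t,z,(200,180,300,260))
E
```

```text
14.3 [0.49779552 0.01147169 0.0558651 ] [ 0.4613167  -0.34976031  0.30105029] 0.0011651808075965353 (array([-0.0215, -0.0006,  0.0008]), np.float64(0.0004)) (array([-0.1245, -0.0007,  0.0007]), np.float64(0.0004))
```

Call:
servo_tool([
  [-0.008,0,0],
  [-0.014,0,0],
  [-0.019,0,0],
  [-0.024,0,0],
  [-0.03,0,0],
  [-0.036,0,0],
  [-0.042,0,0],
  [-0.048,0,0],
  [-0.054,0,0],
  [-0.06,0,0],
  [-0.06,0,0],
], hand=[0,0,0,0,0,0,0,0,0,0,0], roll=[0,0,0,0,0,0,0,0,0,0,0])

```text
t: 15.72
tcp_pos: [0.5056, 0.0724, 0.0564]
tool_rot: [-2.092, 2.342, 0.0]
force: [-0.6, 0.0, 0.4]
gripper_width: 0.0004
```

```bash
python3 - <<'E'
from station import env
from h import *
st=env.state();print(st['t'],st['tcp_pos'],st['force'],st['moment'],need(st,sw(-.072,.0555,.055),SY))
t=env.get_image('top');s=env.get_image('scene')
caps(t,.107,(130,180,300,260));print();caps(s,.107,(310,110,460,200))
cv2.imwrite('pics/two4.png',np.vstack([cv2.resize(t['color'][130:290,120:380],(520,320),interpolation=cv2.INTER_CUBIC),cv2.resize(s['color'][100:240,280:540],(520,280),interpolation=cv2.INTER_CUBIC)]))
E
```

```text
15.725 [0.5056146  0.07241128 0.05639163] [-0.57769756  0.01862993  0.44083143] [ 0.10935395 -0.01782892 -0.00250334] (array([-0.0631,  0.0002,  0.0015]), np.float64(0.0009))

[391.5 169. ] 22.3 [-20.2  10.7]
[364.5 164.5] 3.3 [-81.4  41.3]
[362.  157.5] 4.4 [-80.8  65.8]
[371.4 159. ] 7.6 [-59.1  55.1]
[380.5 157.5] 7.4 [-35.1  54.5]
[389.5 156. ] 7.3 [-11.3  53.9]
[398.  154.5] 7.2 [11.4 53.7]
[407.5 152.5] 7.4 [37.2 54.5]
[416. 151.] 7.1 [60.1 54.2]
```

View pics/two4.png

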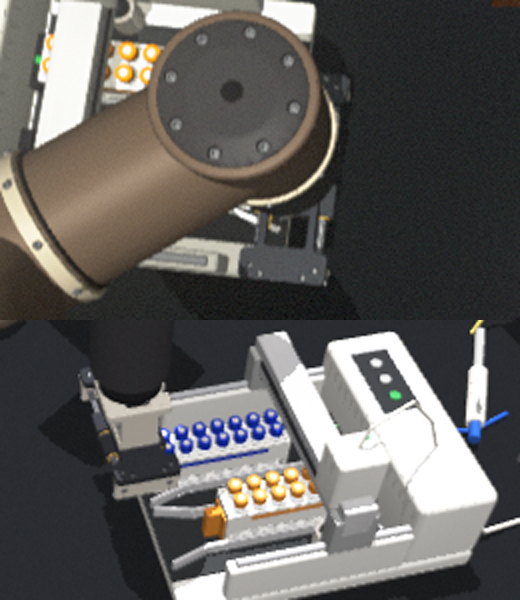

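The rack is sliding straight in the lane, with its middle cap at about (389,156) px, i.e. x ≈ −11 mm. About 61 mm remains.

Call:
servo_tool([
  [-0.006,0,0],
  [-0.012,0,0],
  [-0.018,0,0],
  [-0.024,0,0],
  [-0.03,0,0],
  [-0.036,0,0],
  [-0.042,0,0],
  [-0.047,0,0],
  [-0.051,0,0],
  [-0.055,0,0],
  [-0.057,0,0],
], hand=[0,0,0,0,0,0,0,0,0,0,0], roll=[0,0,0,0,0,0,0,0,0,0,0])

```text
t: 17.2
tcp_pos: [0.5118, 0.1283, 0.0566]
tool_rot: [2.093, -2.343, 0.0]
force: [-0.0, -1.9, -0.9]
gripper_width: 0.0006
```

Call:
servo_tool([
  [-0.001,0,0],
  [-0.002,0,0],
  [-0.002,0,0],
], hand=[0,0,0], roll=[0,0,0])

```text
t: 17.58
tcp_pos: [0.512, 0.1301, 0.0566]
tool_rot: [-2.092, 2.343, 0.0]
force: [0.4, -1.4, -1.0]
gripper_width: 0.0003
```

Call:
servo_tool([
  [-0.001,0,0],
  [-0.002,0,0],
  [-0.002,0,0],
], hand=[0,0,0], roll=[0,0,0])

```text
t: 17.95
tcp_pos: [0.5123, 0.1321, 0.0566]
tool_rot: [-2.092, 2.343, 0.0]
force: [-1.2, -2.0, -1.7]
gripper_width: 0.0004
```

Call:
servo_tool([
  [-0.001,0,0],
  [-0.002,0,0],
  [-0.002,0,0],
], hand=[0,0,0], roll=[0,0,0])

```text
t: 18.32
tcp_pos: [0.5125, 0.1342, 0.0566]
tool_rot: [-2.092, 2.343, 0.0]
force: [-1.0, -0.8, -1.9]
gripper_width: 0.0004
```

Call:
servo_tool([
  [-0.001,0,0],
  [-0.002,0,0],
  [-0.002,0,0],
], hand=[0,0,0], roll=[0,0,0])

```text
t: 18.7
tcp_pos: [0.5125, 0.1356, 0.0566]
tool_rot: [2.092, -2.343, 0.0]
force: [-0.4, -5.5, 0.7]
gripper_width: 0.0007
```

```bash
python3 - <<'E'
from station import env
from h import *
st=env.state();print(st['t'],st['tcp_pos'],st['force'],need(st,sw(-.074,.0555,.055),SY))
s=env.get_image('scene')
caps(s,.107,(310,110,460,200));print()
caps(s,.107,(375,165,450,215),lo=(8,150,120),hi=(22,255,255))
E
```

```text
18.7 [0.51250963 0.13558693 0.05656949] [-0.40397633 -5.45776274  0.67228927] (array([ 0.0024, -0.    ,  0.0016]), np.float64(0.0005))
[411. 165.] 15.7 [31.4 11.7]
[389.5 159.5] 2.9 [-15.1  42.4]
[395.5 154.5] 7.4 [ 5.2 55.2]
[404. 153.] 7.1 [28. 55.]
[420.5 150.5] 6.4 [71.9 53.1]
[412.9 151.4] 7.4 [51.9 54.9]

[388.3 199.1] 10.5 [-57.6 -78.4]
[409.5 189. ] 3.1 [  1.7 -61. ]
[418.9 186.5] 3.6 [ 26.3 -59.1]
[428.3 185.5] 3.1 [ 49.6 -61.5]
[398.  186.5] 7.6 [-22.7 -47. ]
[406.5 181.3] 4.1 [  2.7 -36.3]
[415.4 179.5] 4.3 [ 25.8 -36. ]
[425.4 177.5] 4.2 [ 51.8 -35.9]
```

Call:
servo_tool([
  [-0.001,0,0],
  [-0.002,0,0],
  [-0.002,0,0],
  [-0.002,0,0],
], hand=[0,0,0,0], roll=[0,0,0,0])

```text
t: 19.25
tcp_pos: [0.5122, 0.1357, 0.0565]
tool_rot: [2.09, -2.341, 0.002]
force: [1.8, -14.2, 3.3]
gripper_width: 0.0007
```

It is home: I commanded 2 mm more, it didn't move, and the force rose to 14 N. Backing off, lifting and moving clear.

Call:
servo_tool([
  [0.005,0,0],
  [0.02,0,0],
  [0.04,0,0],
  [0.06,0,-0.02],
  [0.08,0,-0.06],
  [0.1,0,-0.1],
  [0.13,0,-0.14],
  [0.17,0,-0.18],
  [0.21,0,-0.2],
  [0.25,0,-0.2],
  [0.28,0,-0.2],
  [0.3,0,-0.2],
  [0.3,0,-0.2],
], hand=[0,0,0,0,0,0,0,0,0,0,0,0,0], roll=[0,0,0,0,0,0,0,0,0,0,0,0,0])

```text
t: 20.88
tcp_pos: [0.4782, -0.1617, 0.2564]
tool_rot: [-2.089, 2.346, 0.0]
force: [0.1, -0.2, -0.2]
gripper_width: 0.0003
```

```bash
python3 - <<'E'
from station import env
from h import *
import pickle
d=pickle.load(open('d0.pkl','rb'))
st=env.state();print(st['t'],st['tcp_pos'],st['force'])
t=env.get_image('top');s=env.get_image('scene')
print('top blue');caps(t,.107,(140,195,262,250));print('amber');caps(t,.107,(170,145,250,185),lo=(8,150,120),hi=(22,255,255))
print('scene');caps(s,.107,(370,130,460,180))
cv2.imwrite('pics/two5.png',np.vstack([cv2.resize(t['color'][85:285,90:290],None,fx=2,fy=2,interpolation=cv2.INTER_CUBIC)[60:400],cv2.resize(s['color'][110:235,330:530],None,fx=2,fy=2,interpolation=cv2.INTER_CUBIC)]))
for n,a in(('top',t),('scene',s)):
  for b in (d[n]['color'],a['color']):
    m=cv2.inRange(cv2.cvtColor(b,cv2.COLOR_BGR2HSV),(70,120,40),(95,255,255))
    x0,y0,x1,y1=(390,220,495,262) if n=='top' else (165,178,252,235)
    p=cv2.findNonZero(m[y0:y1,x0:x1])[:,0];print(n,'teal px',len(p),p.mean(0)+[x0,y0])
E
```

```text
20.875 [ 0.47818006 -0.1617005   0.25641045] [ 0.11290906 -0.22380337 -0.16945153]
top blue
amber
scene
[410. 165.] 16.7 [29.  12.3]
[376.3 169.2] 10.6 [-57.4  19.1]
[385.9 156.4] 7.4 [-20.7  55. ]
[395.1 154.6] 7.4 [ 4.1 55. ]
[404.4 152.5] 7.4 [29.5 56.4]
[420.5 150.5] 6.4 [71.9 53.1]
[412.5 151.5] 7.4 [50.8 54.7]
top teal px 614 [445.96579805 240.09283388]
top teal px 255 [447.29803922 245.15294118]
scene teal px 615 [202.24390244 205.12357724]
scene teal px 611 [202.23240589 205.1391162 ]
```

View pics/two5.png

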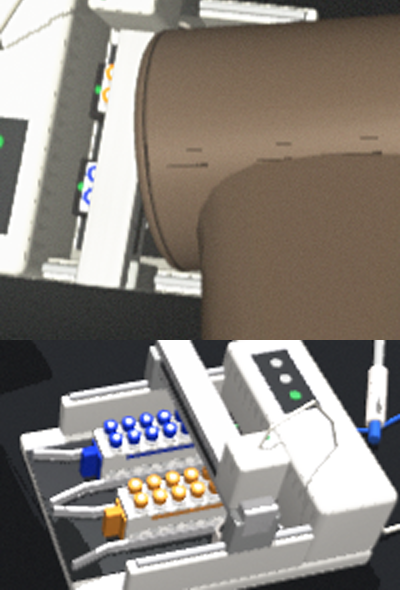

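```bash
python3 -c "
from station import env
print(env.job_done(), env.state()['t'])"
```

```text
the job is handed in; nothing more can be done
the job is handed in; nothing more can be done
```

The blue-capped rack is fully home in the empty lane, and I've handed the job in at about 21 s. I gripped the white blue-capped rack at its middle and carried it, tab outward, to the lane mouth. There I eased it through the guides, set it on the deck, and pushed it home by the tab with closed fingers.

- **Home position:** a further 2 mm push gave no movement and the force rose to 14 N, so it is against the back stop. In the scene view the caps read middle x ≈ 51 mm (should be 50) and y ≈ 55 mm. The rack stands upright, level with the amber one.
- **Other racks:** the amber caps read the same during the final push as at the start. The last scene picture shows that rack in place, but I didn't re-measure it after backing off. The teal rack had not moved, by the scene view.
- **Bridge and arm:** no contact forces showed along the way beyond setting the rack down and the final push. The gripper ended clear of everything.
- **Failed check:** in the last top view the arm hid the lane and much of the teal rack. The blue and amber cap measurements there came back empty and the teal pixel comparison was no use, so the final checks rest on the scene camera and the force.

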